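# Clear the marking jig and hold its backstop at the third click

## Robot

A 6-joint arm with a two-finger parallel gripper is mounted at the origin on the work surface. World frame = base frame: x ahead of the robot, y to its left, z up, the work surface at z = 0. Lengths are in m, angles in degrees, forces in N, time in s.
With the tool pointing down it reaches from about 0.25 to 0.725 m from the base axis. Payload 9.7 kg.
Tool frame: the origin (TCP) lies midway between the tips of the shut fingers; the grasp point (between the pads) lies 19 mm behind it; z points along the fingers, y is the direction in which the jaws open and shut (so a half turn about z gives the same grasp; the last joint's range is limited). The gripper opens to 85 mm and grips with 20 to 120 N. Pads are 22 mm wide; open, the fingers measure 114 mm over their backs; the gripper's body (76 mm by 85 mm) begins 54 mm behind the grasp point. The pads swing forward as they close: fully open they stand 13 mm farther back than shut.
Start: joints at [-73.339, 4.979, 10.078, 95.1, 0, 90], TCP at [0.158, -0.527, 0.231] pointing down, gripper open.
Joint ranges: [-179.16, 179.16], [-48.56, 103.87], [-65.8, 70.77], [-126.05, 130.52], [-82.76, 87.17], [-180, 180]. Speed limits (degrees/s): [127.2, 127.2, 147.25, 180, 180, 180].

## Interface

Orientations are given as [roll, pitch, yaw] about the fixed x, y, z axes, in that order (R = Rz(yaw) Ry(pitch) Rx(roll)).
In Python, from workcell import bot, camera, recognise gives the robot as it stands. The module is installed in compiled form; this text tells all that it offers.
- The arm moves only by the tool apply_moves, never from a script. Its argument "targets" is one flat list of numbers, 7 for each row, row after row: the shift along the world's x, y, z in units of 30 mm (1.0 is 30 mm), then the turn, a rotation vector about the world's x, y, z in units of 6 degrees (1.0 is 6 degrees), then the opening, from 0 (shut) to 1 (fully open). A call has 1 to 5 rows; each row is the pose to reach, as a shift and turn from the pose commanded when the call began; what a row does not reach only later rows make up. A row lasts 1/10 s, in which the tool goes at most 50 mm and 8.59 degrees, less where a joint would pass 70% of its speed; a pose out of reach is approached as far as the arm can. A call with a gripper value outside its range is refused whole. The fingers move at their own pace and stop on an object; "newtons" is the grip in N (left out, the last holds). Time passes only in rows, so rows that repeat a pose let the fingers close. It gives the time, the measured TCP pose, the force and the opening at its end, in the units of the state.
- bot.get_obs(): the state, without advancing time (a new reading comes with each control period).
- camera(name): name is "side" or "top"; returns a dict with "img" (480x640x3 uint8, red, green, blue), "intrinsics" (3x3 intrinsics, pixels), "k1" (the pictures are not rectified: a ray, as slopes to the right and down, at radius r is drawn at 1 + k1 r^2 times it, then the intrinsics apply), "origin" and "rotation" of the camera in the world. Camera axes: x right, y up, looking along -z (the intrinsics and any distortion apply to the point x, -y, -z); pixel columns grow to the right and rows downward; lengths in m; the calibration is good to about 2 mm. A picture is of the moment at which its call begins. There is no depth.
- bot.job_done(): hands the job in, once; it reports no verdict.
Trained networks look in the newest picture that a camera, given by its name, has taken for a name from the list of things; names that differ only in an ending like _2 or _b are one class to them, and where a whole thing is asked for, a point or a joint stands for the part that bears it (a point fixed in the world has none). Each returns a list of dicts, best first, with "conf" (0 to 1); they miss things now and then, are a little off and sometimes report something else, mostly with a low value. They report only what shows in the picture. A call takes as long as a camera call.
- recognise(query, camera): "box" ([left, top, right, bottom] in pixels, round what is visible of it).
The state is a dict: "time": time; "q": joint angles; "qd": joint speeds; "joint_efforts": joint torques, N m; "ee_pos": TCP position; "tcp_rot": TCP orientation; "wrist_force": force on the tool from outside, world axes, zero at the start; "torque": the same for the moment, N m; "opening": finger opening in m.
Only numpy, scipy, OpenCV 4.12 (cv2) and the standard library are available. Lean on these libraries where they do the work, as an engineer would, in place of code of your own. Each camera call takes 0.05 s, during which the arm holds its last target.

## Task

With the wooden push block, sweep the three stone offcuts off the jig's plywood bed into its metal catch tray, not touching the offcuts with the fingers, and stand the push block upright on the table again. Only then pull the ratchet lever by its black handle exactly three clicks, never going on to a fourth, and finish while still holding the handle there: the lever springs back if it is let go. Leave the mug, the tape roll and the sander where they are.

Things in the scene. Friction and masses are not known exactly. Their poses are not given: they have to be found in the camera images.
- jig: marking jig, fixed to the table, 210 x 470 mm; origin at table height, its axes are called jig x and jig y. From -y to +y: catch tray, plywood bed, then a grey deck (jig y 90 to 260, top at z 40 mm) with the ratchet lever
- bed (a point): centre of the plywood bed's flat top, z 45 mm: jig x -105 to 105, jig y -110 to 90 (this point is at jig x 0, y -10). A lip 7 mm wide along its -x edge stands 10 mm above the bed; the -y edge is open
- tray (a point): centre of the catch tray's floor, z 6 mm, at jig x 0, y -157. The open metal tray lies straight below the bed's -y edge: inside jig x -100 to 100, jig y -110 to -202; its three outer walls are 45 mm high
- backstop (a joint): travel (m) of the aluminium backstop bar, 20 mm wide (x), 24 mm high, lying on the bed along jig y from -105 to 85. Its -x face is at jig x 78 mm minus this value. It is geared to the lever: 0.040 m towards -x per rad
- pivot (a point): the lever's fixed vertical pivot axis, at jig x 10, jig y 150 mm, given at the height of the handle's middle (z 105 mm). Beside it a pawl housing reaches z 62 mm
- handle (a point): middle of the lever's upright black handle, a round post 24 mm in diameter, z 74 to 132 mm, 115 mm from the pivot axis; a flat steel arm, top at z 74 mm, joins it to the pivot. Pulling takes 2 to 20 N: at each tooth the force rises by 3 to 6 N within 0.15 rad before the crest, then falls by 2 to 6 N from 0.06 rad before it to 0.12 rad after it (the click)
- lever (a joint): lever angle (rad), growing anticlockwise seen from above as it is pulled; 0 rest stop, 1.72 end stop; at 0 the arm points 75 degrees from jig x towards jig y. Starts at 0 to 0.20. Tooth crests (clicks) at 0.55, 0.85, 1.15 and a fourth at 1.45. Three clicks done: 1.17 to 1.43. A spring pulls it back, 10 N per rad stronger at the handle; let go after the third click, it springs back
- pusher_grip (a point): middle of the ridge handle of the wooden push block, 63 mm above its underside. The block is 130 mm long (its own x), 34 mm thick (its own y) and 35 mm high, and weighs about 200 g; on top of it, centred, stands the ridge handle, 80 mm long (x), 22 mm thick (y), from 35 to 85 mm above the underside. It stands upright on the table at the start
- pusher: the same wooden push block, origin in the centre of its underside
- chip_block_mid (a point): centre of a stone offcut, a block 34 x 24 mm, 18 mm high, lying loose on the bed (about 40 g)
- chip_core_mid (a point): centre of a stone offcut, a drilled core 28 mm in diameter and 20 mm high, standing on the bed (about 34 g); this point is 9 mm above its underside
- chip_ell_mid (a point): centre of a stone offcut, an L shape 36 x 30 mm, 18 mm high, lying on the bed (about 38 g)
- mug: white mug, 82 mm wide, 95 mm high, origin at the centre of its underside, not to be disturbed
- tape: roll of paper tape lying flat, 84 mm wide, 38 mm high, origin at the centre of its underside, not to be disturbed
- sander: black round hand sander, 110 mm wide, 88 mm high, origin at the centre of its underside, not to be disturbed

How it is judged (in metres and radians):
On the way, in this order (a step that is already met when the one before it is completed fails the run):
1. all three offcuts lie in the catch tray (y of chip_block_mid in the frame of jig between -0.202 and -0.112 m and x of chip_block_mid in the frame of jig between -0.1 and 0.1 m and height (world z) of each of chip_block_mid, chip_core_mid, chip_ell_mid below 0.045 m and y of chip_core_mid in the frame of jig between -0.202 and -0.112 m and x of chip_core_mid in the frame of jig between -0.1 and 0.1 m and y of chip_ell_mid in the frame of jig between -0.202 and -0.112 m and x of chip_ell_mid in the frame of jig between -0.1 and 0.1 m), for 0.2 s.
2. the push block stands upright on the table again, let go (height (world z) of pusher_grip below 0.068 m and angle between pusher_grip's own z axis and vertical below 0.1 rad and contact force between the fingers and pusher below 0.1 N and linear speed of pusher below 0.02 m/s), for 0.2 s.
3. the lever has been pulled over the third click (value of joint lever above 1.17 rad), for 0.1 s.
At the end, for the whole second after the job is handed in: All three offcuts lie in the catch tray (centres below z 45 mm), the push block stands upright on the table untouched, and the lever is held by the fingers (contact force over 1.5 N) past the third click and short of the fourth: 1.17 to 1.43 rad (all of step 1 and all of step 2 and value of joint lever between 1.17 and 1.43 rad and contact force between the fingers and lever above 1.5 N); the arm keeps its last pose, push and grip.
It fails at once if the fingers touch an offcut (contact force between the fingers and chip_block above 0.5 N or contact force between the fingers and chip_core above 0.5 N or contact force between the fingers and chip_ell above 0.5 N).
It fails at once if the lever is pulled to its first click while an offcut is not in the tray or the push block is not back on the table (value of joint lever above 0.55 rad and not (y of chip_block_mid in the frame of jig between -0.202 and -0.112 m and x of chip_block_mid in the frame of jig between -0.1 and 0.1 m and height (world z) of each of chip_block_mid, chip_core_mid, chip_ell_mid below 0.045 m and y of chip_core_mid in the frame of jig between -0.202 and -0.112 m and x of chip_core_mid in the frame of jig between -0.1 and 0.1 m and y of chip_ell_mid in the frame of jig between -0.202 and -0.112 m and x of chip_ell_mid in the frame of jig between -0.1 and 0.1 m and height (world z) of pusher_grip below 0.068 m and angle between pusher_grip's own z axis and vertical below 0.1 rad)).
It fails at once if the lever goes over a fourth click (value of joint lever above 1.46 rad).
It fails at once if the mug, tape or sander is disturbed (distance of any of mug, tape, sander from where it was at the start of the episode above 0.03 m).
It also fails if it takes over 61 s, if anything falls off the work surface, if the arm or the gripper's body presses on something with over 40 N, if the wrist force passes 120 N, or if a joint passes its speed limit or range.

## Working session

There is one attempt and no reset: what is moved stays moved. The work goes in short steps, Python scripts to look and compute and a tool call to move; the robot and the scene stay as the last step left them, time stands still between calls to the robot, and variables do not carry over. Pictures are saved under pics/ and viewed, and the job is handed in when it is done.

Besides the shell and the picture viewer there is one more tool, called after "Emit:" as name(argument=value, ...) on one line, values as JSON. apply_moves: Moves the arm, as the interface text tells. Its arguments: {"type":"object","properties":{"targets":{"type":"array"},"newtons":{"type":"number"}},"required":["targets"]}

```bash
mkdir -p pics; python3 - <<'E'
from workcell import bot,camera,recognise
import cv2
for n in("side","top"):
    c=camera(n); cv2.imwrite(f"pics/a_{n}.png",c["img"][:,:,::-1])
    print(n,c["intrinsics"],c["k1"],c["origin"],c["rotation"])
    for q in["jig","bed","tray","backstop","handle","pusher_grip","pusher","chip_block_mid","chip_core_mid","chip_ell_mid","mug","tape","sander"]:
        try: print(q,[([round(float(v)) for v in d["box"]],round(d["conf"],2)) for d in recognise(q,n)[:3]])
        except Exception as e: print(q,e)
o=bot.get_obs();print(o)
E
```

```text
side [[555.51426189   0.         316.905219  ]
 [  0.         555.51426189 239.92624142]
 [  0.           0.           1.        ]] -0.17247088403308208 [-0.19777654  1.01060449  0.83619423] [  57.80218544   -1.2814708  -142.01633425]
jig [([217, 200, 397, 304], 0.8)]
bed [([217, 196, 400, 304], 0.72)]
tray [([220, 199, 401, 304], 0.91)]
backstop [([260, 205, 329, 235], 0.74)]
handle [([225, 232, 283, 261], 0.96), ([217, 200, 401, 306], 0.54)]
pusher_grip [([407, 190, 444, 230], 0.65)]
pusher [([410, 189, 444, 227], 0.68)]
chip_block_mid [([316, 221, 327, 234], 0.62)]
chip_core_mid [([321, 235, 330, 248], 0.66)]
chip_ell_mid [([343, 223, 354, 236], 0.52)]
mug [([326, 163, 357, 203], 0.76)]
tape [([258, 361, 302, 406], 0.67)]
sander [([145, 294, 193, 348], 0.57), ([218, 197, 400, 306], 0.16)]
top [[589.7300955    0.         315.14703536]
 [  0.         589.7300955  240.25653426]
 [  0.           0.           1.        ]] -0.10266976592956777 [0.24843062 0.04743639 1.51969138] [ 10.76014844   1.27962878 -91.72296685]
jig [([243, 171, 434, 274], 0.93)]
bed [([244, 172, 434, 279], 0.81),
[... 574 characters left out ...]
, 0.64)]
sander [([138, 190, 186, 237], 0.63)]
{'time': 1.4, 'q': array([-7.33401029e+01,  4.97855378e+00,  1.00781369e+01,  9.51004639e+01,
       -2.71383184e-04,  9.00021446e+01]), 'qd': array([-0.01294949, -0.02314087, -0.0328721 , -0.04860237,  0.02524548,
        0.03021449]), 'joint_efforts': array([-6.24171462e-04, -5.20101249e+01,  4.64855862e+01,  1.70220083e-03,
       -7.43611167e-06, -1.65226322e-05]), 'ee_pos': array([ 0.15767493, -0.52690223,  0.23128678]), 'tcp_rot': array([-1.79999119e+02,  2.71416150e-04,  1.66577525e+01]), 'wrist_force': array([-0.80936287, -0.01775462, -0.16367005]), 'torque': array([ 0.00184622,  0.01831094, -0.03654498]), 'opening': 0.08539166312470171}
```

View pictures.

```bash
python3 - <<'E'
import cv2
a=cv2.imread("pics/a_top.png")[130:360,130:520]
cv2.imwrite("pics/a_top2.png",cv2.resize(a,None,fx=2,fy=2,interpolation=cv2.INTER_CUBIC))
a=cv2.imread("pics/a_top.png")[165:285,235:510]
cv2.imwrite("pics/a_top3.png",cv2.resize(a,(800,349),interpolation=cv2.INTER_CUBIC))
a=cv2.imread("pics/a_side.png")[180:315,205:455]
cv2.imwrite("pics/a_side2.png",cv2.resize(a,(800,432),interpolation=cv2.INTER_CUBIC))
E
```

```text
(no output)
```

View pics/a_top2.png

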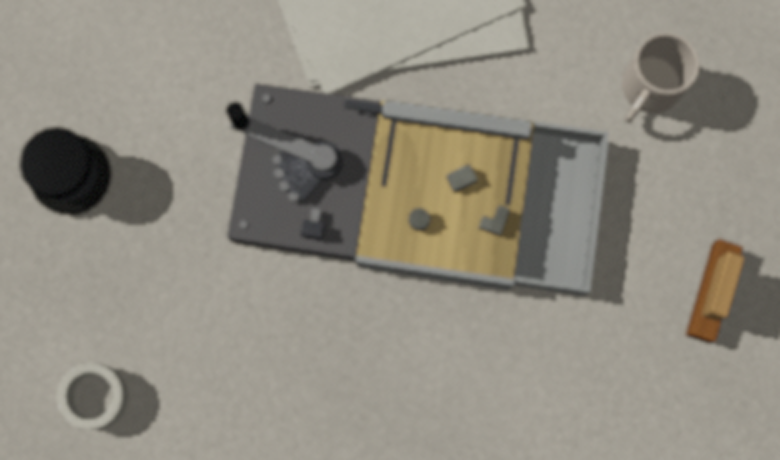

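View pics/a_top3.png

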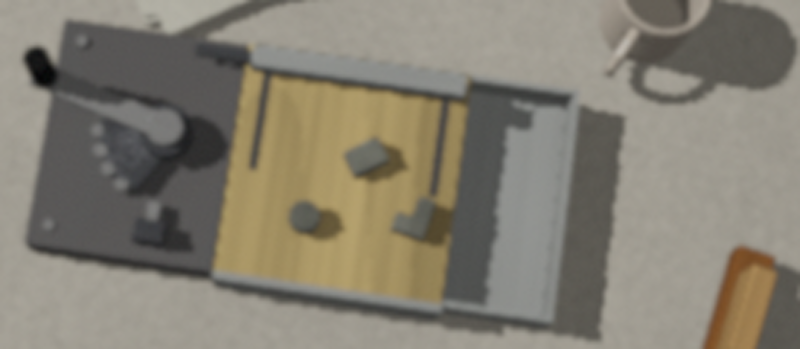

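View pics/a_side2.png

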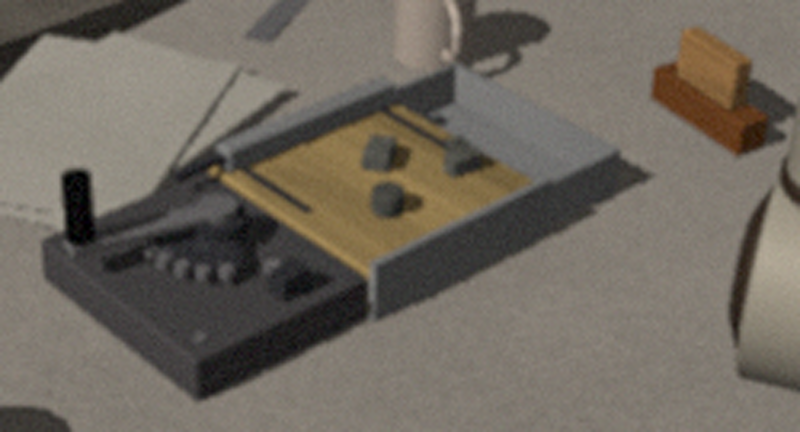

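View pics/a_side.png

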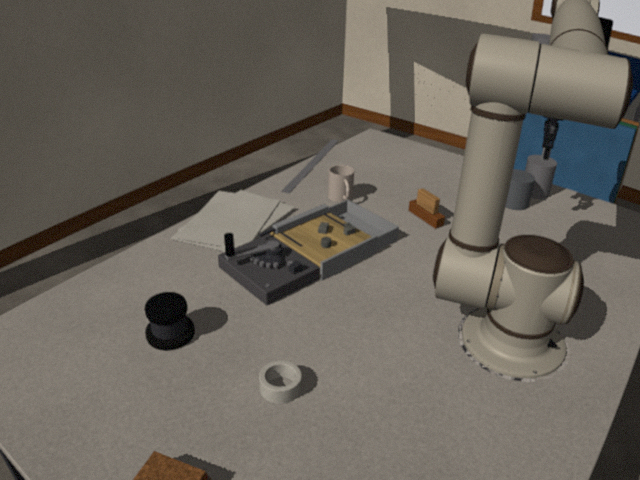

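```bash
cat > h.py <<'E'
import numpy as np
from scipy.spatial.transform import Rotation as R
from scipy.optimize import least_squares
C={"side":(555.51426189,316.905219,239.92624142,-0.17247088403308208,[-0.19777654,1.01060449,0.83619423],[57.80218544,-1.2814708,-142.01633425]),
"top":(589.7300955,315.14703536,240.25653426,-0.10266976592956777,[0.24843062,0.04743639,1.51969138],[10.76014844,1.27962878,-91.72296685])}
def proj(n,p):
    f,cx,cy,k,o,r=C[n]; M=R.from_euler('xyz',r,degrees=True).as_matrix()
    q=(np.atleast_2d(p)-o)@M; s=q[:,0]/-q[:,2]; t=-q[:,1]/-q[:,2]; g=1+k*(s*s+t*t)
    return np.c_[f*s*g+cx,f*t*g+cy]
def at(n,uv,z):
    return least_squares(lambda x:(proj(n,[x[0],x[1],z])-uv).ravel(),[.45,0.]).x
def tri(d,x0=(.45,0,.05)):
    r=least_squares(lambda x:np.concatenate([(proj(n,x)-uv).ravel() for n,uv in d.items()]),x0); return r.x,r.fun
def jw(P,p):
    x,y,a=P;p=np.atleast_2d(np.asarray(p,float));c,s=np.cos(a),np.sin(a)
    return np.c_[x+c*p[:,0]-s*p[:,1],y+s*p[:,0]+c*p[:,1],p[:,2]]
def wj(P,p):
    x,y,a=P;p=np.asarray(p);c,s=np.cos(a),np.sin(a);d=p[:2]-[x,y]
    return np.array([c*d[0]+s*d[1],-s*d[0]+c*d[1]])
E
cat > fit.py <<'E'
from h import *
t3=lambda u,v:(235+u/2.909,165+v/2.909)
s2=lambda u,v:(205+u/3.2,180+v/3.2)
pts=[("top",t3(66,21),(.105,.26,.04)),("top",t3(27,245),(-.105,.26,.04)),("top",t3(578,95),(.105,-.21,.045)),("top",t3(551,324),(-.105,-.21,.045)),
("side",s2(44,243),(.105,.26,.04)),("side",s2(199,365),(-.105,.26,.04)),("side",s2(619,153),(-.105,-.21,.045)),("side",s2(455,66),(.105,-.21,.045)),("side",s2(375,264),(-.105,.09,.055)),
("top",t3(214,279),(-.105,.09,.055))]
def f(P): return np.concatenate([(proj(n,jw(P,q))-uv).ravel() for n,uv,q in pts])
r=least_squares(f,[.45,0,0],loss='soft_l1');P=r.x
print(P,np.degrees(P[2]));
for p,e in zip(pts,f(P).reshape(-1,2)):print(p[0],p[2],e.round(1))
np.save("P.npy",P)
for nm,a,b,z in [("block",t3(368,156),s2(380,152),.054),("core",t3(304,216),s2(388,198),.054),("ell",t3(414,219),s2(463,157),.054),("handle",t3(40,66),s2(77,207),.103)]:
    x,e=tri({"top":a,"side":b}); w=at("top",a,z); print(nm,x.round(3),e.round(1),"jig",wj(P,x).round(3),"top@z",w.round(3),wj(P,w).round(3),"side",wj(P,at("side",b,z)).round(3))
print("piv",jw(P,(.01,.15,.105)))
t2=lambda u,v:(130+u/2,130+v/2)
# pusher: base top corners z .035, ridge top z .085
for a in [(716,240),(743,248),(715,342),(687,333)]: print("base",at("top",t2(*a),.035).round(3))
for a in [(728,247),(743,252),(719,320),(704,316)]: print("ridge",at("top",t2(*a),.085).round(3))
E
python3 fit.py
python3 - <<'E'
import cv2
a=cv2.imread("pics/a_top.png")[240:315,465:515]
cv2.imwrite("pics/p1.png",cv2.resize(a,None,fx=8,fy=8,interpolation=cv2.INTER_CUBIC))
a=cv2.imread("pics/a_side.png")[180:240,400:460]
cv2.imwrite("pics/p2.png",cv2.resize(a,None,fx=8,fy=8,interpolation=cv2.INTER_CUBIC))
E
```

```text
[ 0.56706349 -0.01322684 -0.18022368] -10.326056272380288
top (0.105, 0.26, 0.04) [-2.4  0.2]
top (-0.105, 0.26, 0.04) [-2.9  1.3]
top (0.105, -0.21, 0.045) [ 0.4 -0.7]
top (-0.105, -0.21, 0.045) [0.4 0.6]
side (0.105, 0.26, 0.04) [-0.7 -1. ]
side (-0.105, 0.26, 0.04) [ 0.5 -0.6]
side (-0.105, -0.21, 0.045) [ 2.4 -1.8]
side (0.105, -0.21, 0.045) [ 1.4 -1.9]
side (-0.105, 0.09, 0.055) [-0.3 -0.7]
top (-0.105, 0.09, 0.055) [-1.7 -1.7]
block [ 0.581 -0.048  0.05 ] [-0.1 -0.2  0.3  0.1] jig [ 0.02  -0.031] top@z [ 0.58  -0.048] [ 0.019 -0.032] side [ 0.016 -0.026]
core [0.529 0.01  0.053] [-0.1 -0.2  0.2  0. ] jig [-0.042  0.016] top@z [0.528 0.01 ] [-0.042  0.016] side [-0.043  0.018]
ell [ 0.523 -0.086  0.051] [ 0.1  0.2 -0.2 -0. ] jig [-0.031 -0.079] top@z [ 0.522 -0.085] [-0.031 -0.079] side [-0.035 -0.076]
handle [0.66  0.234 0.1  ] [-0.2 -0.3  0.4  0.1] jig [0.047 0.26 ] top@z [0.658 0.233] [0.045 0.258] side [0.043 0.263]
piv [[0.60378897 0.13255121 0.105     ]]
base [ 0.491 -0.37 ]
base [ 0.479 -0.404]
base [ 0.361 -0.358]
base [ 0.373 -0.323]
ridge [ 0.473 -0.37 ]
ridge [ 0.467 -0.388]
ridge [ 0.384 -0.351]
ridge [ 0.389 -0.333]
```

View pics/p1.png

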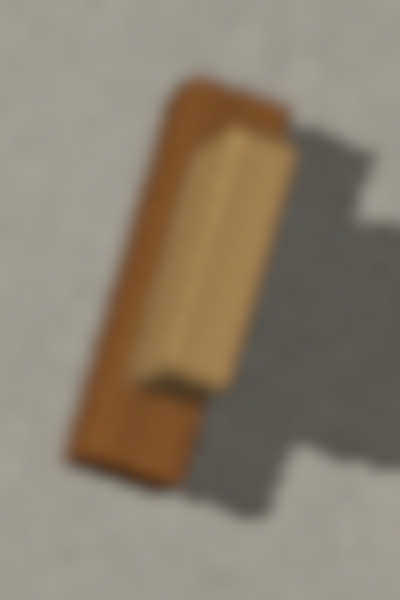

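View pics/p2.png

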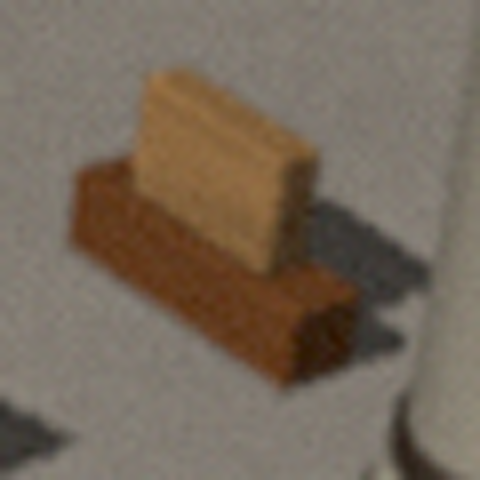

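```bash
cat > ov.py <<'E'
import sys,cv2
from h import *
def ov(n,src,out,P,crop,s,ex=[]):
    x0,y0,x1,y1=crop
    a=cv2.resize(cv2.imread(src)[y0:y1,x0:x1],None,fx=s,fy=s,interpolation=cv2.INTER_CUBIC)
    L=[[(.105,.26,.04),(-.105,.26,.04)],[(.105,.26,.04),(.105,.09,.04)],[(-.105,.26,.04),(-.105,.09,.04)],
    [(.105,.09,.045),(-.098,.09,.045)],[(.105,-.11,.045),(-.098,-.11,.045)],[(-.105,.09,.055),(-.105,-.11,.055)],[(-.098,.09,.055),(-.098,-.11,.055)],
    [(-.1,-.11,.045),(-.1,-.202,.045)],[(.1,-.11,.045),(.1,-.202,.045)],[(-.1,-.202,.045),(.1,-.202,.045)],[(-.1,-.202,.006),(.1,-.202,.006)],[(.01,.15,.04),(.01,.15,.105)]]+ex
    for l in L:
        q=proj(n,jw(P,np.linspace(l[0],l[1],2)))
        q=np.round(((q-[x0,y0]+.5)*s-.5)*8).astype(int)
        cv2.line(a,tuple(map(int,q[0])),tuple(map(int,q[1])),(0,0,255),1,cv2.LINE_AA,3)
    cv2.imwrite(out,a)
if __name__=="__main__":
    P=np.load("P.npy")
    ov("top","pics/a_top.png","pics/o_%s_t.png"%sys.argv[1],P,(235,165,440,285),3.9)
    ov("side","pics/a_side.png","pics/o_%s_s.png"%sys.argv[1],P,(210,190,410,310),4)
E
python3 ov.py 1
```

```text
(no output)
```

View pics/o_1_t.png

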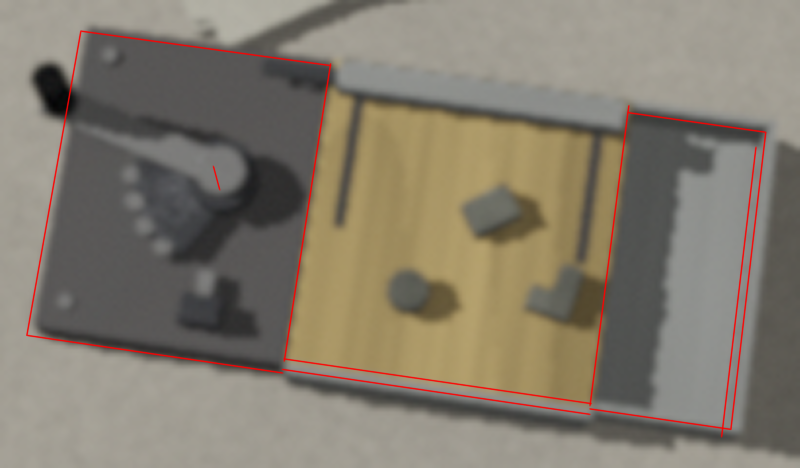

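View pics/o_1_s.png

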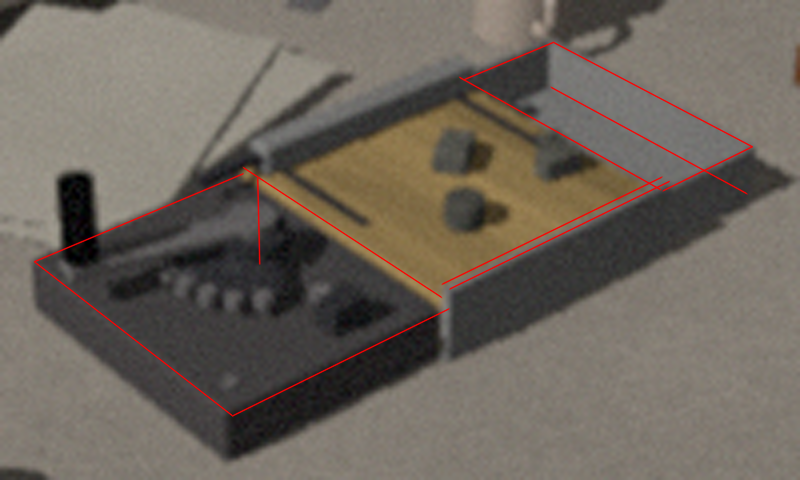

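```bash
python3 - <<'E'
from h import *
p1=lambda u,v:(465+u/8-.44,240+v/8-.44)
p2=lambda u,v:(400+u/8-.44,180+v/8-.44)
def model(P,n):
    g=[(-.065,.017,.035),(.065,.017,.035),(.065,-.017,.035),(-.065,-.017,.035)]
    r=[(-.04,.011,.085),(.04,.011,.085),(.04,-.011,.085),(-.04,-.011,.085)]
    return jw(P,g+r)
# point idx, cam, px : -x end is bottom of top image
ob=[(0,"top",p1(65,457)),(1,"top",p1(180,82)),(2,"top",p1(292,110)),(3,"top",p1(180,485)),
(4,"top",p1(165,380)),(5,"top",p1(238,128)),(6,"top",p1(296,148)),(7,"top",p1(222,390)),
(5,"side",p2(150,75)),(6,"side",p2(180,70)),(7,"side",p2(318,150)),(4,"side",p2(280,172)),(1,"side",p2(78,180)),(0,"side",p2(300,318)),(3,"side",p2(357,290))]
f=lambda P,c=None:np.concatenate([(proj(n,model(P,n)[i])-uv).ravel() for i,n,uv in ob if c in(None,n)])
for c in(None,"top","side"):
    r=least_squares(f,[.43,-.36,-.4],args=(c,),loss='soft_l1'); print(c,r.x.round(4),np.degrees(r.x[2]).round(1)); print(r.fun.reshape(-1,2).round(1).tolist())
E
```

```text
None [ 0.4275 -0.3623 -0.3706] -21.2
[[0.8, -0.1], [0.9, -1.1], [-0.5, -0.3], [-0.8, 0.8], [-1.6, -1.2], [-1.5, -0.1], [-0.3, 0.2], [-0.2, 0.5], [-0.6, -0.3], [1.2, -1.2], [1.4, -0.3], [0.6, -1.4], [-0.1, -1.9], [-0.1, -0.6], [1.4, 0.1]]
top [ 0.4272 -0.3633 -0.366 ] -21.0
[[1.3, 0.1], [1.2, -1.0], [-0.2, -0.2], [-0.3, 1.0], [-1.0, -1.0], [-1.2, -0.0], [0.0, 0.3], [0.4, 0.6]]
side [ 0.4267 -0.3569 -0.3669] -21.0
[[-1.2, 0.4], [0.6, -0.5], [0.9, 0.4], [0.0, -0.7], [-0.7, -1.1], [-0.6, 0.2], [0.9, 0.9]]
```

Emit:
apply_moves(targets=[8.98, 5.53, -2.6, 0, 0, -6.32, 1, 8.98, 5.53, -2.6, 0, 0, -6.32, 1, 8.98, 5.53, -2.6, 0, 0, -6.32, 1, 8.98, 5.53, -2.6, 0, 0, -6.32, 1, 8.98, 5.53, -2.6, 0, 0, -6.32, 1])

```text
time: 1.9
ee_pos: [0.3521, -0.4074, 0.1753]
tcp_rot: [180.0, -0.0, -21.6]
wrist_force: [0.9, -0.5, -1.4]
opening: 0.085
```

Emit:
apply_moves(targets=[0, 0, 0, 0, 0, 0, 1])

```text
time: 2.0
ee_pos: [0.3544, -0.405, 0.1736]
tcp_rot: [-179.9, 0.1, -21.3]
wrist_force: [-1.2, -0.0, -0.1]
opening: 0.0856
```

Emit:
apply_moves(targets=[2.42, 1.46, -1.2, 0, 0, 0, 1, 2.42, 1.46, -1.2, 0, 0, 0, 1, 2.42, 1.46, -2.8, 0, 0, 0, 1, 2.42, 1.46, -4.28, 0, 0, 0, 1, 2.42, 1.46, -4.28, 0, 0, 0, 1])

```text
time: 2.5
ee_pos: [0.4207, -0.3619, 0.0411]
tcp_rot: [-179.8, 0.5, -21.2]
wrist_force: [-0.5, 0.2, -0.4]
opening: 0.0854
```

```bash
python3 - <<'E'
from workcell import bot,camera
import cv2
for n,(x0,y0,x1,y1) in (("top",(420,200,560,320)),("side",(380,150,480,250))):
    cv2.imwrite(f"pics/b_{n}.png",cv2.resize(camera(n)["img"][y0:y1,x0:x1,::-1],None,fx=4,fy=4,interpolation=cv2.INTER_CUBIC))
o=bot.get_obs();print(o["time"],o["ee_pos"],o["tcp_rot"],o["wrist_force"])
E
```

```text
2.6 [ 0.42318592 -0.3646191   0.04776605] [-1.79986869e+02  4.70530677e-02 -2.12636346e+01] [ 0.3086975  -0.27288523  0.79126754]
```

View pics/b_top.png

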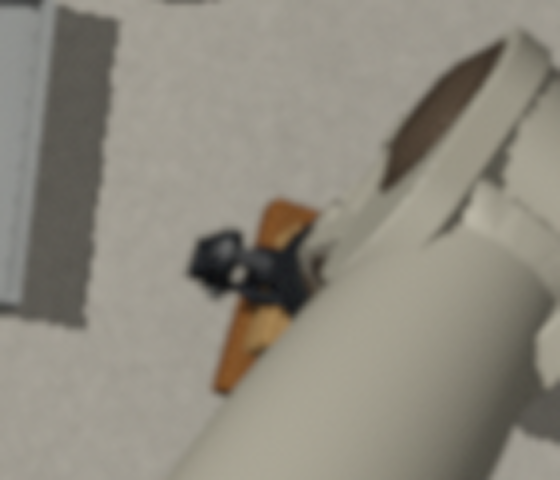

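View pics/b_side.png

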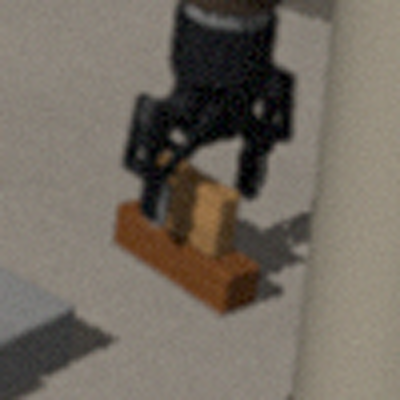

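Emit:
apply_moves(targets=[0, 0, 0, 0, 0, 0, 0.1, 0, 0, 0, 0, 0, 0, 0.1, 0, 0, 0, 0, 0, 0, 0.1, 0, 0, 0, 0, 0, 0, 0.1, 0, 0, 0, 0, 0, 0, 0.1], newtons=60)

```text
time: 3.1
ee_pos: [0.4236, -0.3646, 0.0474]
tcp_rot: [180.0, -0.0, -21.3]
wrist_force: [-2.2, 0.2, 3.5]
opening: 0.0216
```

Emit:
apply_moves(targets=[0, 0, 0, 0, 0, 0, 0.1, 0, 0, 0, 0, 0, 0, 0.1, 0, 0, 0, 0, 0, 0, 0.1])

```text
time: 3.4
ee_pos: [0.4236, -0.3646, 0.0474]
tcp_rot: [180.0, -0.0, -21.3]
wrist_force: [-2.7, 1.3, 4.2]
opening: 0.0213
```

Emit:
apply_moves(targets=[0, 0, 1.5, 0, 0, 0, 0.1, 0.4, 1.2, 2.9, 0, 0, 0.5, 0.1, 0.9, 2.6, 3.8, 0, 0, 1, 0.1, 1.4, 4.1, 3.8, 0, 0, 1.4, 0.1, 1.9, 5.6, 3.8, 0, 0, 1.83, 0.1])

```text
time: 3.9
ee_pos: [0.4806, -0.1972, 0.162]
tcp_rot: [180.0, -0.1, -10.2]
wrist_force: [0.5, -0.4, -3.5]
opening: 0.0214
```

Emit:
apply_moves(targets=[0.5, 1.5, 0, 0, 0, 0, 0.1, 1, 3, 0, 0, 0, 0, 0.1, 1.5, 4.5, 0, 0, 0, 0, 0.1, 2, 6, 0, 0, 0, 0, 0.1, 2.5, 7.5, 0, 0, 0, 0, 0.1])

```text
time: 4.4
ee_pos: [0.5399, -0.0542, 0.1605]
tcp_rot: [-178.2, 0.1, -6.6]
wrist_force: [-0.1, -1.0, -2.3]
opening: 0.0212
```

Emit:
apply_moves(targets=[0, 0, 0, 0, 0, 0, 0.1, 0, 0, 0, 0, 0, 0, 0.1])

```text
time: 4.6
ee_pos: [0.5393, -0.0563, 0.1607]
tcp_rot: [-178.3, 0.1, -6.8]
wrist_force: [-0.0, -0.2, -2.7]
opening: 0.0213
```

```bash
python3 - <<'E'
from workcell import bot
o=bot.get_obs();print(o["q"].round(1),o["qd"].round(1),o["ee_pos"],o["tcp_rot"])
E
```

```text
[ -6.9   3.1   0.3  87.3   1.7 179.9] [-0.5 -0.7 -0.2  0.   0.  -0.1] [ 0.53931325 -0.05634091  0.16067297] [-1.78277510e+02  9.73726251e-02 -6.81724864e+00]
```

Emit:
apply_moves(targets=[0, 0, 0, 0, 0, 1.4, 0.1, 0, 0, 0, 0, 0, 2.8, 0.1, 0, 0, 0, 0, 0, 4.2, 0.1, 0, 0, 0, 0, 0, 5.6, 0.1, 0, 0, 0, 0, 0, 7, 0.1])

```text
time: 5.1
ee_pos: [0.5391, -0.0568, 0.161]
tcp_rot: [-178.3, 0.1, 35.5]
wrist_force: [-1.0, -0.4, -1.1]
opening: 0.0212
```

Emit:
apply_moves(targets=[0, 0, 0, 0, 0, 1.4, 0.1, 0, 0, 0, 0, 0, 2.8, 0.1, 0, 0, 0, 0, 0, 4.2, 0.1, 0, 0, 0, 0, 0, 5.6, 0.1, 0, 0, 0, 0, 0, 7, 0.1])

```text
time: 5.6
ee_pos: [0.5391, -0.0568, 0.161]
tcp_rot: [-178.2, 0.1, 77.5]
wrist_force: [0.1, 0.9, -1.3]
opening: 0.0213
```

Emit:
apply_moves(targets=[0, 0, 0, 0, 0, 1.4, 0.1, 0, 0, 0, 0, 0, 2.8, 0.1, 0, 0, 0, 0, 0, 4.2, 0.1, 0, 0, 0, 0, 0, 5.6, 0.1, 0, 0, 0, 0, 0, 7, 0.1])

```text
time: 6.1
ee_pos: [0.5391, -0.0568, 0.161]
tcp_rot: [-178.2, 0.1, 119.5]
wrist_force: [0.2, -0.1, -1.1]
opening: 0.0213
```

Emit:
apply_moves(targets=[0, 0, 0, 0, 0, 1.4, 0.1, 0, 0, 0, 0, 0, 2.8, 0.1, 0, 0, 0, 0, 0, 4.2, 0.1, 0, 0, 0, 0, 0, 5.6, 0.1, 0, 0, 0, 0, 0, 7, 0.1])

```text
time: 6.6
ee_pos: [0.5391, -0.0568, 0.1611]
tcp_rot: [-178.2, 0.1, 161.5]
wrist_force: [0.2, 0.5, -1.2]
opening: 0.0213
```

Emit:
apply_moves(targets=[0, 0, 0, 0, 0, 0, 0.1])

```text
time: 6.7
ee_pos: [0.5391, -0.0566, 0.1611]
tcp_rot: [-178.2, 0.1, 161.3]
wrist_force: [0.1, -0.3, -2.1]
opening: 0.0217
```

Emit:
apply_moves(targets=[0.35, 1.2, 0, 0.14, -0.05, 0.7, 0.1, 0.75, 2.5, 0, 0.28, -0.1, 1.4, 0.1, 1.07, 3.66, 0, 0.28, -0.1, 1.4, 0.1, 1.07, 3.66, 0, 0.28, -0.1, 1.4, 0.1, 1.07, 3.66, 0, 0.28, -0.1, 1.4, 0.1])

```text
time: 7.2
ee_pos: [0.5715, 0.0543, 0.1608]
tcp_rot: [-180.0, 0.2, 169.5]
wrist_force: [-1.2, 0.5, -2.2]
opening: 0.021
```

```bash
python3 - <<'E'
from workcell import bot,camera
import cv2
for n,(x0,y0,x1,y1) in (("top",(235,165,440,285)),("side",(210,150,410,300))):
    im=camera(n)["img"][:,:,::-1]; cv2.imwrite(f"pics/c_{n}_full.png",im)
    cv2.imwrite(f"pics/c_{n}.png",cv2.resize(im[y0:y1,x0:x1],None,fx=3.9,fy=3.9,interpolation=cv2.INTER_CUBIC))
o=bot.get_obs();print(o["time"],o["q"].round(1),o["ee_pos"],o["tcp_rot"],o["wrist_force"])
E
```

```text
7.3 [ 5.4  7.2  4.7 87.3 -0.1 15.9] [0.57144139 0.0534788  0.16096733] [179.99844752   0.19946807 169.49323116] [ 0.67089694 -0.548729   -2.14225717]
```

View pics/c_top.png

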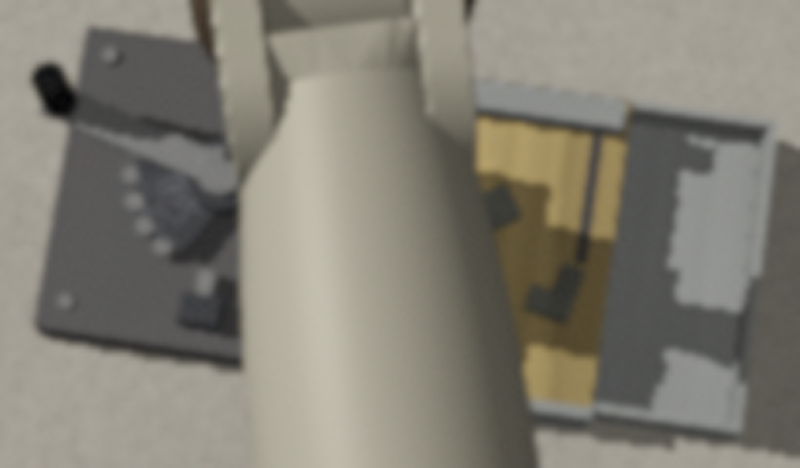

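View pics/c_side.png

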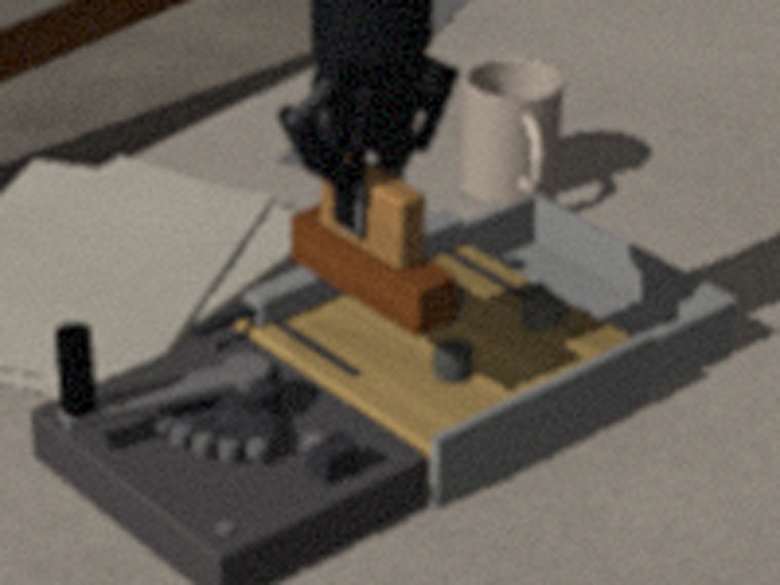

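```bash
python3 - <<'E'
from h import *
P=np.load("P.npy")
for uv,z in [((317.5,234.2),.1136),((285.2,215.2),.1136),((325.4,227),.1136)]:
    print(wj(P,at("side",uv,z)).round(3))
E
```

```text
[-0.071  0.076]
[0.054 0.078]
[-0.057  0.037]
```

Emit:
apply_moves(targets=[0, 0.1, -0.8, 0, 0, 0, 0.1, 0, 0.1, -1.6, 0, 0, 0, 0.1, 0, 0.1, -2.2, 0, 0, 0, 0.1, 0, 0.1, -2.2, 0, 0, 0, 0.1])

```text
time: 7.7
ee_pos: [0.5707, 0.0561, 0.0935]
tcp_rot: [-180.0, 0.1, 169.5]
wrist_force: [0.4, 0.0, -1.8]
opening: 0.0216
```

```bash
python3 - <<'E'
from workcell import bot,camera
import cv2
for n,(x0,y0,x1,y1) in (("side",(210,150,410,300)),):
    im=camera(n)["img"][:,:,::-1]
    cv2.imwrite(f"pics/d_{n}.png",cv2.resize(im[y0:y1,x0:x1],None,fx=3.9,fy=3.9,interpolation=cv2.INTER_CUBIC))
o=bot.get_obs();print(o["time"],o["ee_pos"],o["tcp_rot"],o["wrist_force"])
E
```

```text
7.75 [0.5710767  0.056257   0.09456424] [-1.79998091e+02  1.57065281e-01  1.69514612e+02] [ 0.7834679  -0.36937151 -1.56813446]
```

View pics/d_side.png

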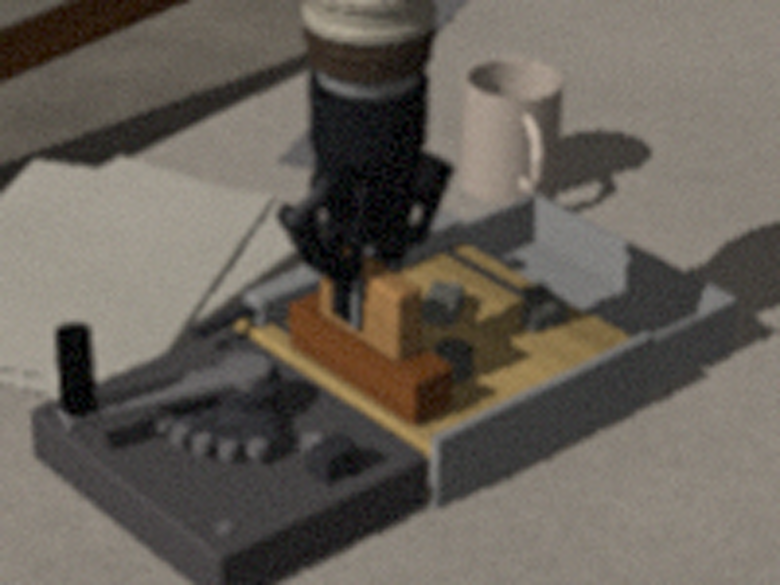

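Emit:
apply_moves(targets=[-0.11, -0.6, 0, 0, 0, 0, 0.1, -0.22, -1.2, 0, 0, 0, 0, 0.1, -0.33, -1.8, 0, 0, 0, 0, 0.1, -0.44, -2.4, 0, 0, 0, 0, 0.1, -0.55, -3, 0, 0, 0, 0, 0.1])

```text
time: 8.25
ee_pos: [0.5551, -0.0339, 0.096]
tcp_rot: [180.0, 0.3, 169.6]
wrist_force: [-0.4, -0.4, -2.7]
opening: 0.0213
```

```bash
python3 - <<'E'
from workcell import bot,camera
import cv2
for n,(x0,y0,x1,y1) in (("side",(210,150,410,300)),("top",(235,165,440,285))):
    im=camera(n)["img"][:,:,::-1]
    cv2.imwrite(f"pics/e_{n}.png",cv2.resize(im[y0:y1,x0:x1],None,fx=3.9,fy=3.9,interpolation=cv2.INTER_CUBIC))
o=bot.get_obs();print(o["time"],o["ee_pos"],o["tcp_rot"],o["wrist_force"])
E
```

```text
8.35 [ 0.55496279 -0.03487182  0.09597306] [179.99885036   0.27230996 169.4600241 ] [ 0.16672405 -0.25914228 -0.81076559]
```

View pics/e_side.png

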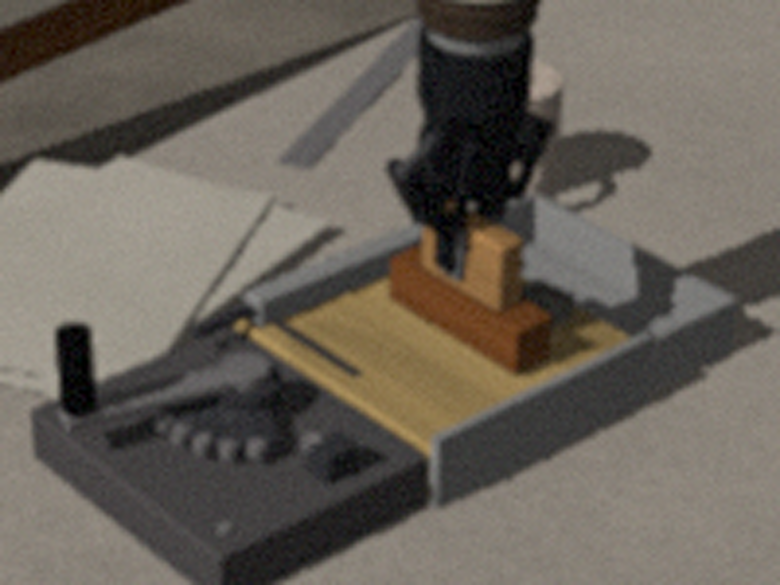

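View pics/e_top.png

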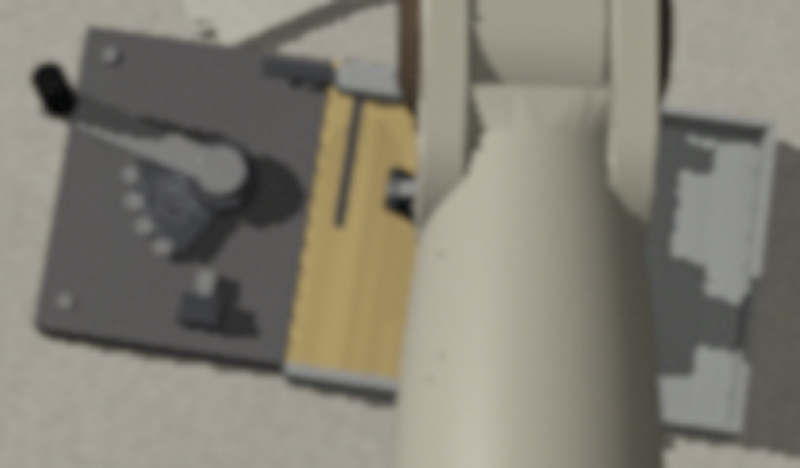

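Emit:
apply_moves(targets=[-0.11, -0.6, 0, 0, 0, 0, 0.1, -0.22, -1.2, 0, 0, 0, 0, 0.1, -0.33, -1.8, 0, 0, 0, 0, 0.1, -0.44, -2.4, 0, 0, 0, 0, 0.1, -0.57, -3.1, 0, 0, 0, 0, 0.1])

```text
time: 8.85
ee_pos: [0.5381, -0.126, 0.0957]
tcp_rot: [180.0, 0.3, 169.6]
wrist_force: [1.1, 0.2, -1.7]
opening: 0.0214
```

Emit:
apply_moves(targets=[0, 0, 0, 0, 0, 0, 0.1, 0, 0, 0, 0, 0, 0, 0.1])

```text
time: 9.05
ee_pos: [0.5382, -0.1256, 0.0955]
tcp_rot: [180.0, 0.2, 169.6]
wrist_force: [0.1, -0.4, -1.7]
opening: 0.0214
```

```bash
python3 - <<'E'
from workcell import bot,camera
import cv2
for n,(x0,y0,x1,y1) in (("side",(210,150,410,300)),("top",(235,165,440,285))):
    im=camera(n)["img"][:,:,::-1]
    cv2.imwrite(f"pics/f_{n}.png",cv2.resize(im[y0:y1,x0:x1],None,fx=3.9,fy=3.9,interpolation=cv2.INTER_CUBIC))
o=bot.get_obs();print(o["time"],o["ee_pos"],o["tcp_rot"],o["wrist_force"])
E
```

```text
9.15 [ 0.53821714 -0.12493355  0.09525592] [179.96285864   0.22876892 169.68131787] [ 0.04668579  0.10471461 -2.23494837]
```

View pics/f_side.png

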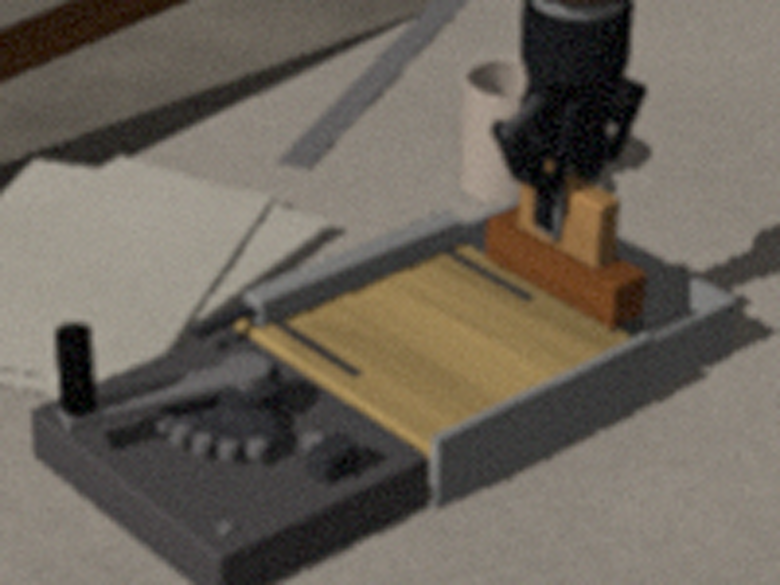

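View pics/f_top.png

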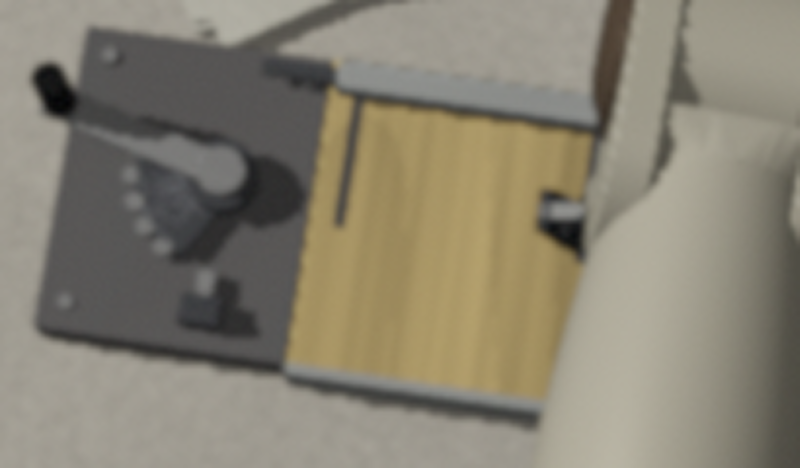

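Emit:
apply_moves(targets=[0, 0, 1.5, 0, 0, 0, 0.1, -0.4, -1, 2.2, 0, 0, 0, 0.1, -0.9, -2.3, 2.2, 0, 0, 0, 0.1, -1.4, -3.6, 2.2, 0, 0, 0, 0.1, -1.9, -4.8, 2.2, 0, 0, 0, 0.1])

```text
time: 9.65
ee_pos: [0.4809, -0.2701, 0.1614]
tcp_rot: [180.0, 0.3, 169.7]
wrist_force: [1.0, -0.8, -1.3]
opening: 0.0211
```

Emit:
apply_moves(targets=[-0.5, -1.2, 0, 0, 0, 0, 0.1, -1, -2.3, -0.6, 0, 0, 0, 0.1, -1, -2.3, -2, 0, 0, 0, 0.1, -1, -2.3, -3.3, 0, 0, 0, 0.1, -1, -2.3, -3.3, 0, 0, 0, 0.1])

```text
time: 10.15
ee_pos: [0.4486, -0.3362, 0.0567]
tcp_rot: [179.7, -0.2, 169.7]
wrist_force: [0.3, 0.4, -2.2]
opening: 0.0213
```

```bash
python3 - <<'E'
from workcell import bot,camera
import cv2
im=camera("top")["img"][:,:,::-1];cv2.imwrite("pics/g_top.png",cv2.resize(im[150:330,230:560],None,fx=2.4,fy=2.4,interpolation=cv2.INTER_CUBIC))
im=camera("side")["img"][:,:,::-1];cv2.imwrite("pics/g_side.png",cv2.resize(im[140:310,210:470],None,fx=3,fy=3,interpolation=cv2.INTER_CUBIC))
o=bot.get_obs();print(o["time"],o["ee_pos"],o["tcp_rot"],o["wrist_force"])
E
```

```text
10.25 [ 0.45126876 -0.33781719  0.06271565] [1.79953473e+02 1.77603255e-01 1.69726840e+02] [ 0.2953919   0.23300927 -0.94753682]
```

View pics/g_top.png

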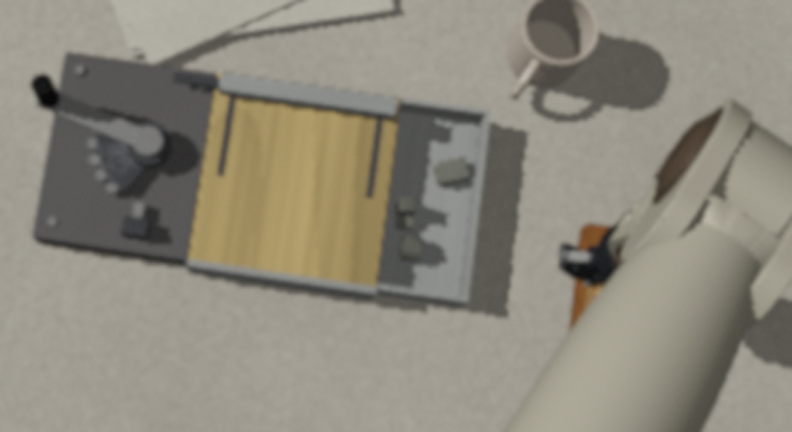

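View pics/g_side.png

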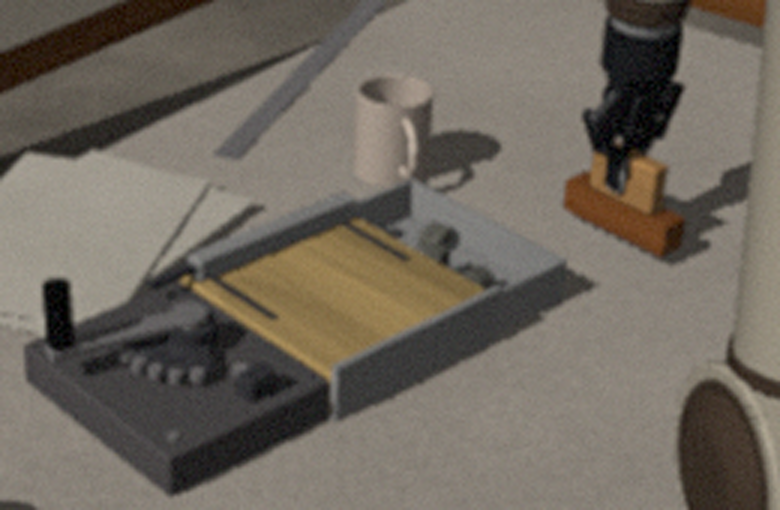

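Emit:
apply_moves(targets=[0, 0, -0.3, 0, 0, 0, 0.1, 0, 0, -0.5, 0, 0, 0, 0.1, 0, 0, -0.5, 0, 0, 0, 0.1])

```text
time: 10.55
ee_pos: [0.4512, -0.3383, 0.0471]
tcp_rot: [180.0, 0.2, 169.7]
wrist_force: [0.4, -0.3, -1.5]
opening: 0.021
```

```bash
python3 - <<'E'
import cv2
from h import *
P=np.load("P.npy")
im=cv2.imread("pics/g_top.png")
cv2.imwrite("pics/g_top2.png",cv2.resize(im[90:310,370:500],None,fx=2.7,fy=2.7,interpolation=cv2.INTER_CUBIC))
for p in [(453,172),(406,210),(412,246)]: print(wj(P,at("top",(230+p[0]/2.4,150+p[1]/2.4),.02)).round(3))
for p in [(398,130),(382,280)]: print("edge",wj(P,at("top",(230+p[0]/2.4,150+p[1]/2.4),.045)).round(3))
E
```

```text
[ 0.04  -0.181]
[-0.009 -0.136]
[-0.047 -0.147]
edge [ 0.072 -0.114]
edge [-0.092 -0.118]
```

View pics/g_top2.png

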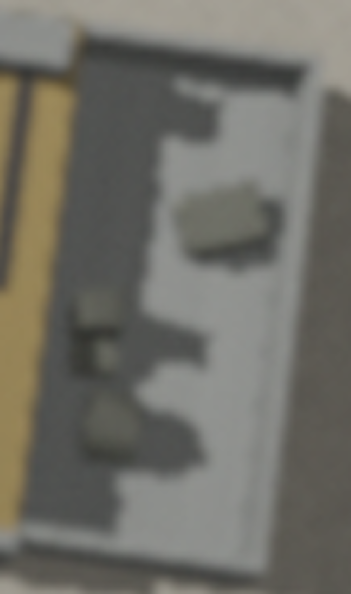

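Emit:
apply_moves(targets=[0, 0, 0, 0, 0, 0, 1, 0, 0, 0, 0, 0, 0, 1, 0, 0, 0, 0, 0, 0, 1, 0, 0, 0, 0, 0, 0, 1, 0, 0, 0, 0, 0, 0, 1])

```text
time: 11.05
ee_pos: [0.4511, -0.3386, 0.0472]
tcp_rot: [180.0, 0.2, 169.7]
wrist_force: [-0.0, 0.3, -0.3]
opening: 0.0856
```

Emit:
apply_moves(targets=[0, 0, 0, 0, 0, 0, 1, 0, 0, 1, 0, 0, 0, 1, 0, 0, 2.5, 0, 0, 0, 1, 0, 0, 4, 0, 0, 0, 1, 0, 0, 5.3, 0, 0, 0, 1])

```text
time: 11.55
ee_pos: [0.451, -0.3385, 0.2084]
tcp_rot: [-180.0, 0.3, 169.7]
wrist_force: [0.6, -0.3, -0.2]
opening: 0.0853
```

```bash
python3 - <<'E'
from workcell import bot,camera
import cv2
im=camera("side")["img"][:,:,::-1];cv2.imwrite("pics/i_side.png",cv2.resize(im[140:310,210:470],None,fx=3,fy=3,interpolation=cv2.INTER_CUBIC))
o=bot.get_obs();print(o["time"],o["q"].round(1),o["ee_pos"],o["tcp_rot"],o["wrist_force"])
from h import *
P=np.load("P.npy")
for th in (0,.1,1.3): 
    a=np.radians(75)+th; print(th,jw(P,(.01+.115*np.cos(a),.15+.115*np.sin(a),.1)).round(4), np.degrees(P[2]+a).round(1))
E
```

```text
11.6 [-36.9   6.1   9.4  92.7   0.1 -26.6] [ 0.45210358 -0.33932014  0.2150166 ] [-179.79304574    0.67395954  169.68161926] [-2.99439761  1.42253526  4.71451837]
0 [[0.653  0.2365 0.1   ]] 64.7
0.1 [[0.6424 0.2409 0.1   ]] 70.4
1.3 [[0.5168 0.2078 0.1   ]] 139.2
```

View pics/i_side.png

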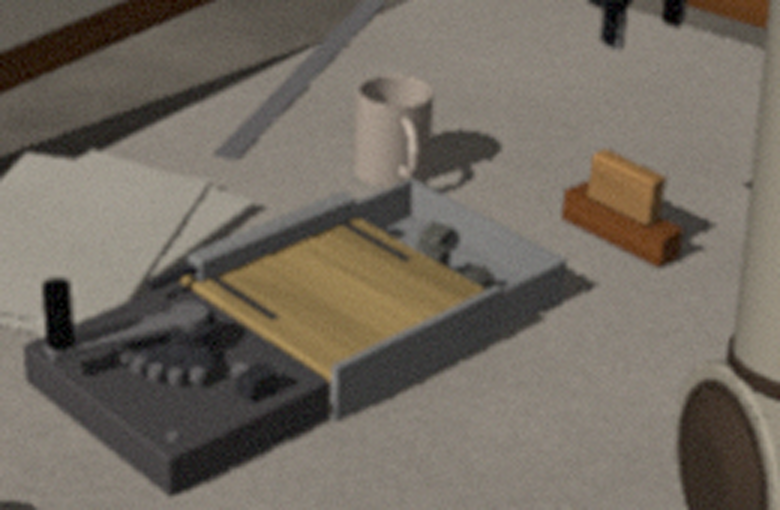

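Emit:
apply_moves(targets=[0.45, 1.28, 0, 0, 0, -1.1, 1, 0.9, 2.56, 0, 0, 0, -2.2, 1, 1.35, 3.84, 0, 0, 0, -3.4, 1, 1.8, 5.12, 0, 0, 0, -4.5, 1, 2.27, 6.4, 0, 0, 0, -5.7, 1])

```text
time: 12.1
ee_pos: [0.5194, -0.145, 0.2061]
tcp_rot: [180.0, 0.2, 135.2]
wrist_force: [0.3, -0.3, -0.2]
opening: 0.0852
```

Emit:
apply_moves(targets=[0.45, 1.28, 0, 0, 0, -1.1, 1, 0.9, 2.56, 0, 0, 0, -2.2, 1, 1.35, 3.84, 0, 0, 0, -3.4, 1, 1.8, 5.12, 0, 0, 0, -4.5, 1, 2.27, 6.4, 0, 0, 0, -5.7, 1])

```text
time: 12.6
ee_pos: [0.5875, 0.0472, 0.206]
tcp_rot: [180.0, 0.2, 101.0]
wrist_force: [0.6, 0.6, 0.4]
opening: 0.0858
```

Emit:
apply_moves(targets=[0.45, 1.28, 0, 0, 0, -1.1, 1, 0.9, 2.56, 0, 0, 0, -2.2, 1, 1.35, 3.84, 0, 0, 0, -3.4, 1, 1.8, 5.12, 0, 0, 0, -4.5, 1, 2.27, 6.35, 0, 0, 0, -5.7, 1])

```text
time: 13.1
ee_pos: [0.6556, 0.2378, 0.2059]
tcp_rot: [180.0, 0.2, 66.8]
wrist_force: [0.6, -0.7, 0.9]
opening: 0.0854
```

Emit:
apply_moves(targets=[0, 0, 0, 0, 0, 0, 1])

```text
time: 13.2
ee_pos: [0.6558, 0.2403, 0.2034]
tcp_rot: [-179.9, 0.3, 67.0]
wrist_force: [0.0, 0.8, -0.6]
opening: 0.0852
```

```bash
python3 - <<'E'
from workcell import bot,camera
import cv2
im=camera("side")["img"][:,:,::-1];cv2.imwrite("pics/j_side.png",cv2.resize(im[100:310,190:390],None,fx=2.8,fy=2.8,interpolation=cv2.INTER_CUBIC))
o=bot.get_obs();print(o["time"],o["q"].round(1),o["ee_pos"],o["tcp_rot"],o["wrist_force"])
E
```

```text
13.25 [ 20.   26.7  33.5  97.1  -0.2 132.8] [0.65540279 0.23825026 0.20404165] [-179.92864319    0.29303627   67.21874546] [-0.71878667 -0.13414897  0.16320933]
```

View pics/j_side.png

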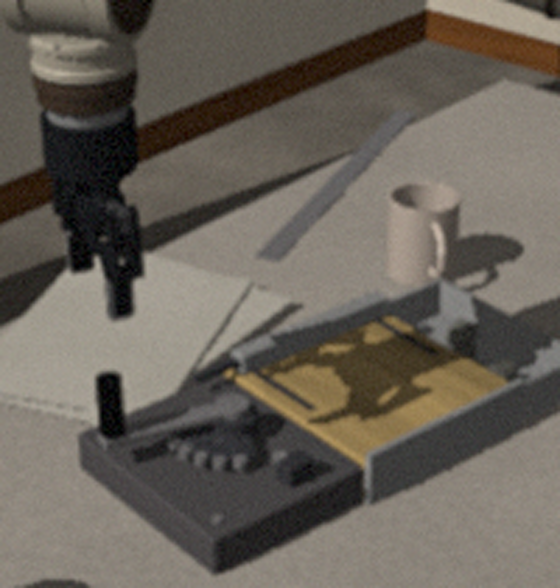

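Emit:
apply_moves(targets=[0, 0, -1, 0, 0, 0, 1, 0, 0, -1.7, 0, 0, 0, 1, 0, 0, -2, 0, 0, 0, 1])

```text
time: 13.55
ee_pos: [0.6544, 0.2348, 0.1439]
tcp_rot: [-179.9, 0.3, 67.1]
wrist_force: [-0.4, 0.6, -0.3]
opening: 0.0855
```

```bash
python3 - <<'E'
from workcell import bot,camera
import cv2
a=cv2.resize(camera("side")["img"][180:290,200:300,::-1],None,fx=4,fy=4,interpolation=cv2.INTER_CUBIC)
b=cv2.resize(camera("top")["img"][150:260,220:320,::-1],None,fx=4,fy=4,interpolation=cv2.INTER_CUBIC)
cv2.imwrite("pics/k.png",cv2.hconcat([a,b]))
o=bot.get_obs();print(o["time"],o["q"].round(1),o["ee_pos"],o["tcp_rot"],o["wrist_force"])
E
```

```text
13.65 [ 19.8  25.1  24.9  90.   -0.2 132.7] [0.65468195 0.23498857 0.14505275] [-179.94159412    0.29556067   67.07702292] [-1.23675458  0.04366829 -0.06036776]
```

View pics/k.png

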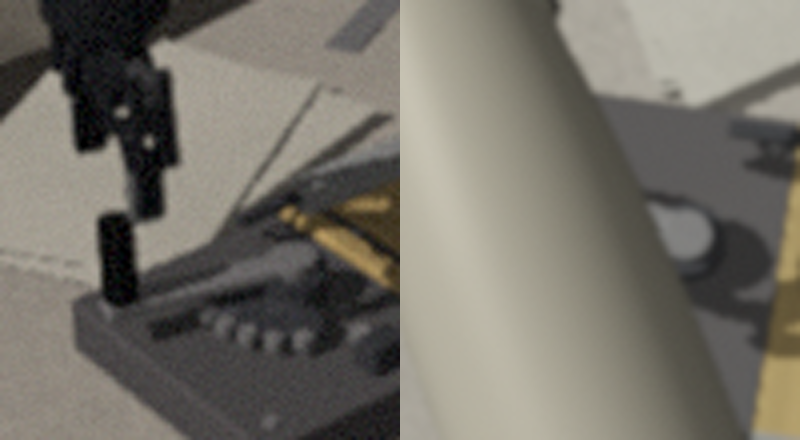

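```bash
python3 - <<'E'
from h import *
d=np.array([-.92,.39,0])*.0485
c=np.array([.6547,.235,.158])
print(proj("side",[c,c+d,c-d]))
for z in(.132,):print(at("side",(228.5,234.2),z))
print(tri({"side":(228.5,234.2),"top":(235+33/2.909,165+50/2.909)}))
E
```

```text
[[229.06733315 225.17239803]
 [236.69364944 234.66989856]
 [221.86799579 216.19171789]]
[0.65776986 0.23611827]
(array([0.66279875, 0.2340233 , 0.12968258]), array([-0.77338342, -0.2327006 ,  0.49519747,  0.64961991]))
```

Emit:
apply_moves(targets=[0.1, 0, -0.7, 0, 0, 0, 1, 0.1, 0, -1.4, 0, 0, 0, 1, 0.1, 0, -1.9, 0, 0, 0, 1, 0.1, 0, -1.9, 0, 0, 0, 1])

```text
time: 14.05
ee_pos: [0.6576, 0.2355, 0.0876]
tcp_rot: [-179.9, 0.3, 67.1]
wrist_force: [-0.1, -0.6, 0.2]
opening: 0.0855
```

Emit:
apply_moves(targets=[0, 0, 0, 0, 0, 0, 0.05, 0, 0, 0, 0, 0, 0, 0.05, 0, 0, 0, 0, 0, 0, 0.05, 0, 0, 0, 0, 0, 0, 0.05, 0, 0, 0, 0, 0, 0, 0.05], newtons=50)

```text
time: 14.55
ee_pos: [0.6583, 0.2362, 0.0899]
tcp_rot: [180.0, 0.2, 67.1]
wrist_force: [-2.1, 0.8, 4.1]
opening: 0.0227
```

Emit:
apply_moves(targets=[0, 0, 0, 0, 0, 0, 0.05, 0, 0, 0, 0, 0, 0, 0.05])

```text
time: 14.75
ee_pos: [0.6584, 0.2363, 0.0898]
tcp_rot: [180.0, 0.2, 67.1]
wrist_force: [-2.2, 0.6, 5.3]
opening: 0.0229
```

```bash
cat > arc.py <<'E'
from h import *
import sys
# arc.py pivx pivy x y d1 d2...
px,py,x,y=map(float,sys.argv[1:5]); v=np.array([x-px,y-py]); print("ang",np.degrees(np.arctan2(v[1],v[0])).round(2),"r",np.hypot(*v).round(4), "theta",(np.arctan2(v[1],v[0])-np.radians(75)-np.load("P.npy")[2]).round(3))
for d in map(float,sys.argv[5:]):
    c,s=np.cos(d),np.sin(d); w=np.array([c*v[0]-s*v[1],s*v[0]+c*v[1]])-v
    print(d,(w/.03).round(2),"rot",round(np.degrees(d)/6,2))
E
python3 arc.py .6038 .1326 .6584 .2363 .1 .2 .3 .4
```

```text
ang 62.23 r 0.1172 theta -0.043
0.1 [-0.35  0.16] rot 0.95
0.2 [-0.72  0.29] rot 1.91
0.3 [-1.1   0.38] rot 2.86
0.4 [-1.49  0.44] rot 3.82
```

Emit:
apply_moves(targets=[-0.35, 0.16, 0, 0, 0, 0.95, 0.05, -0.72, 0.29, 0, 0, 0, 1.91, 0.05, -1.1, 0.38, 0, 0, 0, 2.86, 0.05, -1.1, 0.38, 0, 0, 0, 2.86, 0.05])

```text
time: 15.15
ee_pos: [0.625, 0.2464, 0.0898]
tcp_rot: [179.9, 0.3, 84.4]
wrist_force: [0.9, -7.1, 4.6]
opening: 0.0228
```

```bash
python3 - <<'E'
from workcell import bot,camera
import cv2
a=cv2.resize(camera("side")["img"][180:290,200:340,::-1],None,fx=4,fy=4,interpolation=cv2.INTER_CUBIC)
cv2.imwrite("pics/l.png",a)
o=bot.get_obs();print(o["time"],o["q"].round(1),o["ee_pos"],o["tcp_rot"],o["wrist_force"],o["opening"])
E
```

```text
15.2 [ 21.6  21.4  13.9  82.5  -0.3 117.4] [0.62533243 0.24634276 0.08979849] [179.8890968    0.3140134   84.26285237] [ 0.23422399 -6.40315692  4.68781174] 0.022888695215644655
```

View pics/l.png

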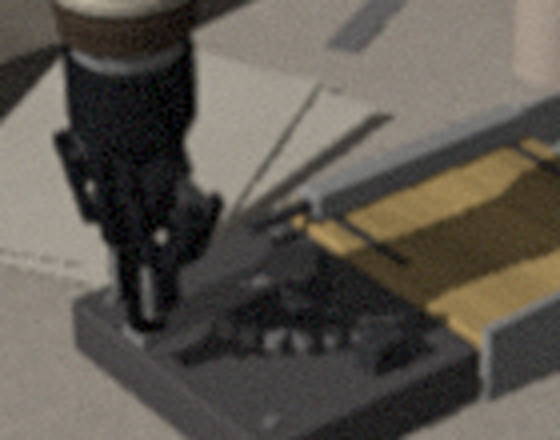

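```bash
python3 arc.py .6035 .129 .6253 .2455 .1 .2 .3 .4 .5; python3 arc.py .6035 .129 .6253 .2463 .1
```

```text
ang 79.4 r 0.1185 theta 0.257
0.1 [-0.39  0.05] rot 0.95
0.2 [-0.79  0.07] rot 1.91
0.3 [-1.18  0.04] rot 2.86
0.4 [-1.57 -0.02] rot 3.82
0.5 [-1.95 -0.13] rot 4.77
ang 79.47 r 0.1193 theta 0.258
0.1 [-0.39  0.05] rot 0.95
```

Emit:
apply_moves(targets=[-0.39, 0, 0, 0, 0, 0.95, 0.05, -0.79, 0.0, 0, 0, 0, 1.91, 0.05, -0.79, 0, 0, 0, 0, 1.91, 0.05])

```text
time: 15.5
ee_pos: [0.602, 0.2473, 0.0899]
tcp_rot: [179.8, 0.2, 95.9]
wrist_force: [5.6, -2.0, 2.2]
opening: 0.0225
```

Emit:
apply_moves(targets=[-0.39, -0.03, 0, 0, 0, 0.95, 0.05, -0.39, -0.03, 0, 0, 0, 0.95, 0.05])

```text
time: 15.7
ee_pos: [0.5903, 0.246, 0.0898]
tcp_rot: [179.9, 0.3, 101.5]
wrist_force: [4.3, -2.9, 3.6]
opening: 0.0227
```

Emit:
apply_moves(targets=[-0.39, -0.08, 0, 0, 0, 0.95, 0.05, -0.39, -0.08, 0, 0, 0, 0.95, 0.05])

```text
time: 15.9
ee_pos: [0.5793, 0.2437, 0.0899]
tcp_rot: [179.8, 0.3, 107.1]
wrist_force: [8.0, -2.3, 2.9]
opening: 0.0229
```

```bash
python3 arc.py .6035 .129 .5793 .2437 .1 .2 .3 .35 .4 .45 .5 .55 .6 .65
```

```text
ang 101.91 r 0.1172 theta 0.65
0.1 [-0.38 -0.1 ] rot 0.95
0.2 [-0.74 -0.24] rot 1.91
0.3 [-1.09 -0.41] rot 2.86
0.35 [-1.26 -0.51] rot 3.34
0.4 [-1.43 -0.62] rot 3.82
0.45 [-1.58 -0.73] rot 4.3
0.5 [-1.73 -0.85] rot 4.77
0.55 [-1.88 -0.99] rot 5.25
0.6 [-2.02 -1.12] rot 5.73
0.65 [-2.15 -1.27] rot 6.21
```

Emit:
apply_moves(targets=[-0.38, -0.1, 0, 0, 0, 0.95, 0.05, -0.38, -0.1, 0, 0, 0, 0.95, 0.05])

```text
time: 16.1
ee_pos: [0.5687, 0.2402, 0.0898]
tcp_rot: [179.8, 0.4, 112.8]
wrist_force: [11.4, -4.5, 1.1]
opening: 0.023
```

Emit:
apply_moves(targets=[-0.36, -0.14, 0, 0, 0, 0.96, 0.05, -0.36, -0.14, 0, 0, 0, 0.96, 0.05])

```text
time: 16.3
ee_pos: [0.5578, 0.2355, 0.0898]
tcp_rot: [179.8, 0.4, 118.5]
wrist_force: [10.1, -7.0, 3.5]
opening: 0.0229
```

Emit:
apply_moves(targets=[-0.35, -0.17, 0, 0, 0, 0.95, 0.05, -0.35, -0.17, 0, 0, 0, 0.95, 0.05])

```text
time: 16.5
ee_pos: [0.5481, 0.2302, 0.0898]
tcp_rot: [179.8, 0.5, 124.2]
wrist_force: [15.8, -8.1, -1.0]
opening: 0.0229
```

Emit:
apply_moves(targets=[-0.17, -0.1, 0, 0, 0, 0.48, 0.05, -0.17, -0.1, 0, 0, 0, 0.48, 0.05])

```text
time: 16.7
ee_pos: [0.5441, 0.2276, 0.0898]
tcp_rot: [179.7, 0.5, 127.0]
wrist_force: [18.8, -7.7, -0.2]
opening: 0.0226
```

Emit:
apply_moves(targets=[-0.17, -0.11, 0, 0, 0, 0.48, 0.05, -0.17, -0.11, 0, 0, 0, 0.48, 0.05])

```text
time: 16.9
ee_pos: [0.5393, 0.2241, 0.0898]
tcp_rot: [179.7, 0.6, 129.8]
wrist_force: [20.7, -8.4, -2.3]
opening: 0.0228
```

Emit:
apply_moves(targets=[0.07, -0.1, 0, 0, 0, 0, 0.05, 0.07, -0.1, 0, 0, 0, 0, 0.05])

```text
time: 17.1
ee_pos: [0.5394, 0.224, 0.0899]
tcp_rot: [179.7, 0.2, 129.9]
wrist_force: [8.5, 8.4, 3.1]
opening: 0.0224
```

Emit:
apply_moves(targets=[-0.15, -0.12, 0, 0, 0, 0.48, 0.05, -0.15, -0.12, 0, 0, 0, 0.48, 0.05])

```text
time: 17.3
ee_pos: [0.5346, 0.2202, 0.0898]
tcp_rot: [179.7, 0.2, 132.9]
wrist_force: [7.3, 6.3, 2.9]
opening: 0.023
```

Emit:
apply_moves(targets=[-0.15, -0.13, 0, 0, 0, 0.48, 0.05, -0.15, -0.13, 0, 0, 0, 0.48, 0.05])

```text
time: 17.5
ee_pos: [0.53, 0.2161, 0.0898]
tcp_rot: [179.7, 0.3, 135.8]
wrist_force: [7.2, 5.0, 2.6]
opening: 0.0229
```

Emit:
apply_moves(targets=[-0.14, -0.13, 0, 0, 0, 0.48, 0.05, -0.14, -0.13, 0, 0, 0, 0.48, 0.05])

```text
time: 17.7
ee_pos: [0.5258, 0.2119, 0.0899]
tcp_rot: [179.8, 0.3, 138.6]
wrist_force: [6.4, 3.4, 1.3]
opening: 0.0226
```

Emit:
apply_moves(targets=[-0.14, -0.14, 0, 0, 0, 0.48, 0.05, -0.14, -0.14, 0, 0, 0, 0.48, 0.05])

```text
time: 17.9
ee_pos: [0.5221, 0.2079, 0.0899]
tcp_rot: [179.7, 0.3, 141.5]
wrist_force: [9.8, 6.1, 0.7]
opening: 0.0229
```

```bash
python3 - <<'E'
from workcell import bot,camera
import cv2
s=camera("side")["img"][:,:,::-1];t=camera("top")["img"][:,:,::-1]
cv2.imwrite("pics/m_side_full.png",s);cv2.imwrite("pics/m_top_full.png",t)
cv2.imwrite("pics/m_side.png",cv2.resize(s[150:310,210:460],None,fx=3.2,fy=3.2,interpolation=cv2.INTER_CUBIC))
cv2.imwrite("pics/m_top.png",cv2.resize(t[165:285,235:440],None,fx=3.9,fy=3.9,interpolation=cv2.INTER_CUBIC))
o=bot.get_obs();print(o["time"],o["ee_pos"],o["wrist_force"])
E
```

```text
18.0 [0.52225679 0.20810031 0.08984313] [10.2540182   7.05217331  0.01208216]
```

View pics/m_side.png

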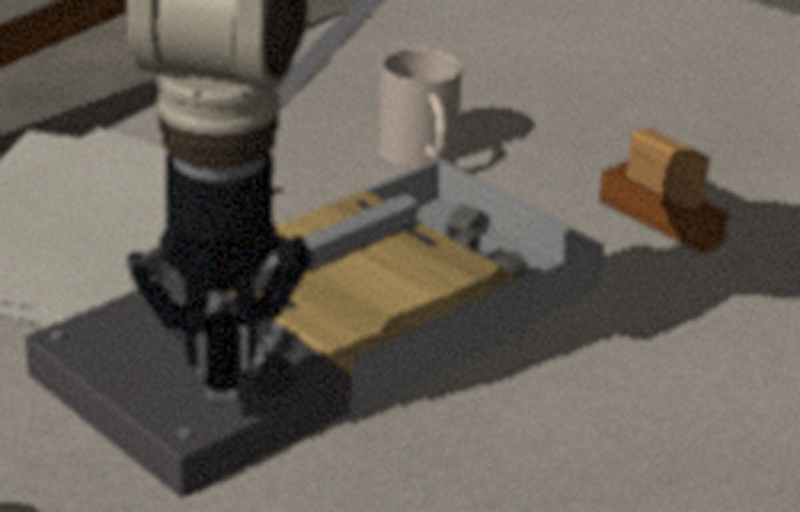

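View pics/m_top.png

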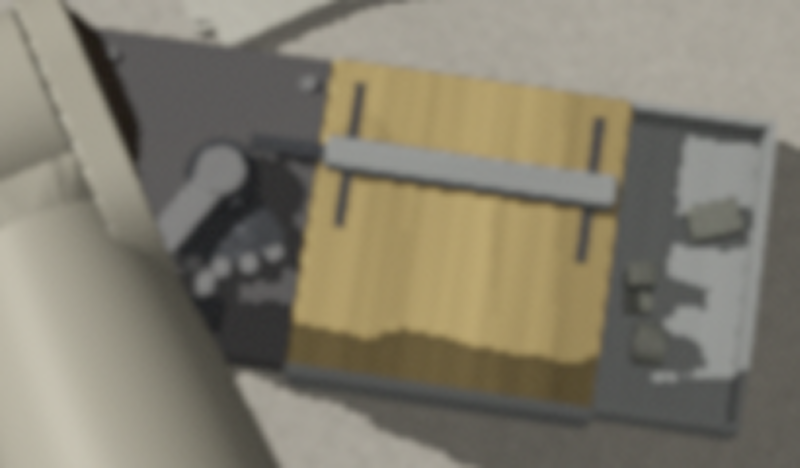

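```bash
python3 - <<'E'
import cv2
from h import *
P=np.load("P.npy")
for f in("a_top","m_top_full"):
    im=cv2.imread(f"pics/{f}.png").astype(np.float32)
    xs=np.arange(-.02,.12,.001)
    acc=[]
    for y in np.arange(-.085,.02,.004):
        q=proj("top",jw(P,np.c_[xs,np.full_like(xs,y),np.full_like(xs,.069)])).astype(np.float32)
        acc.append(cv2.remap(im,q[:,:1],q[:,1:],cv2.INTER_LINEAR)[:,0])
    m=np.mean(acc,0)
    bl=m[:,0]; g=np.gradient(cv2.GaussianBlur(bl[:,None],(1,5),0)[:,0])
    print(f); print([(round(x*1000),int(b),int(r)) for x,b,r in zip(xs,m[:,0],m[:,2])][::3])
    i=np.argmax(g);j=np.argmin(g);print("rise",xs[i],"fall",xs[j])
# lip check
im=cv2.imread("pics/m_top_full.png")
E
```

```text
a_top
[(-20, 99, 161), (-17, 99, 161), (-14, 99, 163), (-11, 99, 164), (-8, 97, 162), (-5, 92, 156), (-2, 87, 145), (1, 85, 138), (4, 85, 135), (7, 85, 132), (10, 86, 129), (13, 88, 130), (16, 91, 132), (19, 92, 136), (22, 92, 139), (25, 93, 144), (28, 95, 151), (31, 97, 158), (34, 98, 162), (37, 98, 163), (40, 98, 164), (43, 98, 164), (46, 98, 164), (49, 98, 164), (52, 98, 164), (55, 98, 164), (58, 98, 163), (61, 98, 164), (64, 98, 164), (67, 98, 164), (70, 95, 161), (73, 83, 142), (76, 66, 105), (79, 70, 81), (82, 102, 103), (85, 129, 130), (88, 138, 139), (91, 139, 140), (94, 139, 140), (97, 139, 141), (100, 138, 143), (103, 139, 150), (106, 144, 158), (109, 146, 160), (112, 146, 161), (115, 146, 161), (118, 146, 161)]
rise 0.08200000000000009 fall 0.07400000000000008
m_top_full
[(-20, 103, 171), (-17, 103, 171), (-14, 103, 171), (-11, 103, 170), (-8, 103, 170), (-5, 103, 170), (-2, 102, 170), (1, 102, 170), (4, 102, 169), (7, 102, 169), (10, 102, 170), (13, 102, 170), (16, 102, 170), (19, 100, 167), (22, 88, 149), (25, 71, 110), (28, 82, 92), (31, 117, 118), (34, 139, 140), (37, 144, 145), (40, 144, 146), (43, 145, 146), (46, 143, 148), (49, 130, 154), (52, 111, 163), (55, 102, 168), (58, 102, 169), (61, 102, 169), (64, 102, 169), (67, 102, 169), (70, 102, 169), (73, 102, 169), (76, 102, 169), (79, 102, 169), (82, 102, 169), (85, 102, 169), (88, 102, 169), (91, 102, 169), (94, 102, 170), (97, 103, 169), (100, 114, 166), (103, 135, 163), (106, 148, 164), (109, 151, 165), (112, 151, 166), (115, 152, 166), (118, 152, 166)]
rise 0.030000000000000044 fall 0.05000000000000006
```

Emit:
apply_moves(targets=[0, 0, 0, 0, 0, 0, 0.05, 0, 0, 0, 0, 0, 0, 0.05, 0, 0, 0, 0, 0, 0, 0.05])

```text
time: 18.3
ee_pos: [0.5223, 0.2081, 0.0898]
tcp_rot: [179.7, 0.3, 141.4]
wrist_force: [9.9, 5.5, 0.4]
opening: 0.0227
```

```bash
python3 - <<'E'
from workcell import bot
o=bot.get_obs();print(o["time"],o["ee_pos"],o["wrist_force"],o["opening"])
print(bot.job_done())
E
```

```text
18.3 [0.52228031 0.20809814 0.08983289] [9.91285814 5.49407192 0.435884  ] 0.022732647830815543
the job is handed in; nothing more can be done
None
```

I swept the three offcuts off the bed into the catch tray and stood the push block upright on the table. I then pulled the lever by its handle past the third click and handed the job in at 18.3 s, still gripping the handle. `job_done()` reports no verdict.

What the last checks showed:
- **Offcuts:** the last top picture shows all three in the tray and the bed empty. The L-shaped offcut looks tipped on its side, well inside the tray. Only the push block touched the offcuts.
- **Push block:** the last side picture shows it upright and free of the fingers.
- **Lever angle:** the estimates all fall inside the 1.17 to 1.43 rad window:

| Method | Estimate (rad) |
|---|---|
| Tool position about the measured pivot | 1.24 |
| Same, corrected for the starting offset (-0.04 rad) | 1.285 |
| Backstop shift of about 52 mm between the top pictures | 1.30 |

- **Click:** the pull force fell across where the third tooth should be and then rose again, which also fits this range.
- **Hold:** the fingers were closed on the post (22.7 mm opening, 50 N grip) with about 11 N of pull at the wrist.

Three things did not go quite as planned:
- **Wrist limit:** the last wrist joint reached its limit on the way to the bed. I turned the held block half a turn in the air, which changed nothing as the block is symmetric.
- **Camera disagreement:** the two cameras disagreed on the jig's position by about 4 mm along its length.
- **Sideways force:** that disagreement put about 18 N of sideways force on the handle during the pull. I relieved it by shifting the grip inward.

The mug was in place in the last side picture. I did not re-measure the tape or the sander at the end, but the arm never went near either.

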